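Set the light box dimmer to its third click

ROBOT

A 6-joint arm with a two-finger parallel gripper is mounted at the origin on the work surface. World frame = base frame: x ahead of the robot, y to its left, z up, the work surface at z = 0. Lengths are in m, angles in rad, forces in N, time in s.
With the tool pointing down it reaches from about 0.35 to 0.975 m from the base axis. Payload 4.9 kg.
Tool frame: the origin (TCP) lies on the mounting face of the last link; the fingertips stand 173 mm ahead of it and the grasp point (between the pads) lies ctrl.pinch_z ahead of it (ctrl.pinch_z is the distance from the TCP to the grasp point, in m); z points along the fingers, y is the line along which they close (so a half turn about z gives the same grasp; the last joint's range is limited). The gripper opens to 85 mm and grips with 20 to 120 N. Pads are 22 mm wide; open, the fingers measure 114 mm over their backs; the gripper's body (76 mm by 85 mm) begins 54 mm behind the grasp point. The pads swing forward as they close: fully open they stand 13 mm farther back than shut.
Start: joints at [-1.411, 0.053, 1.613, -0, 1.476, -0.119], TCP at [0.172, -0.601, 0.405] pointing down, gripper open.
Joint ranges: [-3.01, 3.01], [-1.01, 2.22], [0.06, 2.58], [-1.02, 4.17], [0.09, 2.62], [-3.14, 3.14]. Speed limits (rad/s): [2.57, 2.57, 3.14, 3.14, 3.14, 3.14].

INTERFACE

Orientations are given as a rotation vector (axis times angle).
In Python, from station import telemetry, eyes, ctrl gives the robot as it stands.
- The arm moves only by the tool apply_moves, never from a script. Its argument "plan" is a list of rows, each a list of 5 numbers: the finger opening in m, from 0 to 0.0854, then the shift along the tool's x, y, z in m, then the turn about the tool's z in rad. In form: [[jaw, x, y, z, roll], ...]. A call has 1 to 12 rows; each row is the pose to reach, as a shift and turn from the pose commanded when the call began, along the tool's axes at that moment; what a row does not reach only later rows make up. A row lasts 1/12 s, in which the tool goes at most 41.7 mm and 7.16 degrees, less where a joint would pass 70% of its speed; a pose out of reach is approached as far as the arm can. A call with a gripper value outside its range is refused whole. The fingers move at their own pace and stop on an object; "newtons" is the grip in N (left out, the last holds). Time passes only in rows, so rows that repeat a pose let the fingers close. It gives the time, the measured TCP pose, the force, the opening and the grip force at its end, in the units of the state.
- telemetry.get_obs(): the state, without advancing time (a new reading comes with each control period).
- eyes.get_image(name): name is "scene" or "top" or "wrist"; returns a dict with "img" (400x640x3 uint8, blue, green, red), "range_z" (400x640 float32, m along the optical axis (not along the pixel's ray), 0 where there is no reading), "K" (3x3 intrinsics, pixels), "pose" (4x4, takes a point from camera to world coordinates); the wrist camera has in their place "hand_eye" (4x4, takes a point from camera to tool coordinates, whose origin is the TCP and whose axes are the flange's). Camera axes: x right, y down, z forward; pixel columns grow to the right and rows downward; lengths in m; the calibration is good to about 2 mm. A picture is of the moment at which its call begins: read the wrist's pose just before it.
- ctrl.finish_job(): hands the job in; it is judged then, once.
Trained networks look in a picture, given as the dict that the camera call returned (one of the last four; its "shot" number tells which), for a name from the list of things; names that differ only in an ending like _2 or _b are one class to them, and where a whole thing is asked for, a point or a joint stands for the part that bears it (a point fixed in the world has none). Each returns a list of dicts, best first, with "confidence" (0 to 1); they miss things now and then, are a little off and sometimes report something else, mostly with a low value. They report only what shows in the picture. A call takes as long as a camera call.
- eyes.search_frame(thing, picture): "box" ([left, top, right, bottom] in pixels, round what is visible of it).
- eyes.outline_of(thing, picture): "region" (400x640 bool, what is visible of it) and "box" ([left, top, right, bottom] in pixels, round what is visible of it).
- eyes.tip_of(thing, picture): "point" ([column, row] in pixels: a listed point, or the origin of a listed thing).
The state is a dict: "t": time; "q": joint angles; "dq": joint speeds; "effort": joint torques, N m; "tool_pos": TCP position; "tool_rot": TCP orientation; "contact_force": force on the tool from outside, world axes, zero at the start; "wrist_torque": the same for the moment, N m; "opening": finger opening in m; "grip_force": force on a finger pad.
Only numpy, scipy, OpenCV 4.12 (cv2) and the standard library are available. Lean on these libraries where they do the work, as an engineer would, in place of code of your own. Each camera call takes 0.05 s, during which the arm holds its last target. There are 200 camera calls.

TASK

Set the tracing light box to its third brightness step: with a fingertip push the dimmer tab all the way back to its off end and let it rest there a moment, then push it the other way, counting the clicks, and stop when it has dropped into the third one, without ever going past the third. Only push the tab, never pinch it between the fingers, finish clear of it, and leave the mug, the tape roll and the printing block where they stand.

Things in the scene. Friction and masses are not known exactly. Their poses are not given: they have to be found in the camera images.
- lightbox: A tracing light box, fixed to the table: flat aluminium box 340 mm (its x) by 480 mm (its y) by 50 mm high; a white panel and sheets of paper lie flush in its top. Origin at the centre of its underside, on the table; z up. The bare strip along its -x edge, nearest the robot, carries the dimmer tab in a dark slot along y at x = -140 mm, y from -57 to +57 mm.
- dimmer (a joint): Slide of the tab from the off end, in m, growing along the light box's +y: end stops at 0 (off) and 0.090 (full). A sprung ball inside holds it at 0 and at each click: first 0.018, second 0.036, third 0.054, fourth 0.072, then full. Half-way between two it tips over and jumps into the next; nearer, it springs back. Pushing it out takes about 5 N. It starts at the first or second click.
- tab_top (a point): Centre of the top of the dimmer tab, a plain black upright block 28 mm (light box x) by 12 mm (along the slot, light box y) by 35 mm tall. Its top is 85 mm above the table; the light box top around it, 50 mm above the table, is clear on both sides of the tab. The point's axes are those of the light box: y along the slot, towards full.
- off_end (a point): Point on the light box top (50 mm above the table) where the centre of the tab stands at off: the slot's -y end (the robot's right). Six black printed marks lie beside the slot, towards the panel, one per rest place: a small dot at off, growing to a long bar at full (+y end).
- third_mark (a point): Point on the light box top (50 mm above the table) where the centre of the tab stands when at the third click; 54 mm from off_end along the light box's +y.
- mug: White mug, 80 mm across and 92 mm tall, with a handle, standing on the table near the light box. Origin at the centre of its underside. Not to be disturbed.
- tape: Roll of masking tape lying flat on the table near the light box, 100 mm across, 25 mm tall, with a 76 mm hole. Origin at the centre of its underside. Not to be disturbed.
- block: Wooden printing block, 70 by 50 by 22 mm with a 24 mm round knob on top (52 mm tall in all), standing on the table near the light box. Origin at the centre of its underside. Not to be disturbed.

How it is judged:
By the outcome, as a careful person would: the job done as asked, in the order asked, and still so for the second after the job is handed in, with the robot touching nothing.
It also fails if it takes over 48 s, if anything falls off the work surface, if the arm or the gripper's body presses on something with over 40 N, if the wrist force passes 120 N, or if a joint passes its speed limit or range.

## Working session

There is one attempt and no reset: what is moved stays moved. The work goes in short steps, Python scripts to look and compute and a tool call to move; the robot and the scene stay as the last step left them, time stands still between calls to the robot, and variables do not carry over. Pictures are saved under pics/ and viewed, at most 10 in all, crops included, and the job is handed in when it is done.

Besides the shell and the picture viewer there is one more tool, called after ">>>" as a command line: name --pt "numbers of a row" for each row, then --argument value for the rest. apply_moves: Moves the arm, as the interface text tells. Its arguments: {"type":"object","properties":{"plan":{"type":"array","items":{"type":"array","items":{"type":"number"}}},"newtons":{"type":"number"}},"required":["plan"]}

```bash
mkdir -p pics
cat > h.py <<'E'
import numpy as np, cv2
from scipy.spatial.transform import Rotation as R
from station import telemetry, eyes, ctrl
def T(o):
    M=np.eye(4); M[:3,:3]=R.from_rotvec(o["tool_rot"]).as_matrix(); M[:3,3]=o["tool_pos"]; return M
def shot(n):
    o=telemetry.get_obs(); d=eyes.get_image(n)
    d["P"]=d["pose"] if "pose" in d else T(o)@d["hand_eye"]
    return d
def onplane(d,px,z):
    r=d["P"][:3,:3]@np.linalg.solve(d["K"],[px[0],px[1],1.]); c=d["P"][:3,3]
    return c+r*(z-c[2])/r[2]
def proj(d,p):
    q=np.linalg.inv(d["P"])@np.r_[p,1]; q=d["K"]@q[:3]; return q[:2]/q[2]
E
python3 - <<'E'
from h import *
o=telemetry.get_obs(); print({k:np.round(v,3) for k,v in o.items()}, ctrl.pinch_z)
print(np.round(T(o),3))
for n in ["top","scene"]:
    d=shot(n); cv2.imwrite(f"pics/{n}0.png",d["img"])
    for t,z in [("lightbox",0),("tab_top",.085),("off_end",.05),("third_mark",.05),("mug",0),("tape",0),("block",0)]:
        r=eyes.tip_of(t,d)
        for e in r[:2]: print(n,t,round(e["confidence"],2),np.round(e["point"],1),np.round(onplane(d,e["point"],z),4))
E
```

```text
{'t': np.float64(0.0), 'q': array([-1.411,  0.053,  1.614,  0.   ,  1.476, -0.119]), 'dq': array([-0.001, -0.001, -0.   , -0.   , -0.001, -0.001]), 'effort': array([ 2.0000e-03, -3.9369e+01, -3.7017e+01, -0.0000e+00,  7.0000e-03,
        0.0000e+00]), 'tool_pos': array([ 0.172, -0.601,  0.403]), 'tool_rot': array([-3.109, -0.436,  0.   ]), 'contact_force': array([ 0.335, -0.658, -0.275]), 'wrist_torque': array([ 0.011,  0.042, -0.013]), 'grip_force': np.float64(0.0), 'opening': np.float64(0.085)} 0.1547
[[ 0.961  0.275 -0.     0.172]
 [ 0.275 -0.961  0.002 -0.601]
 [ 0.    -0.002 -1.     0.403]
 [ 0.     0.     0.     1.   ]]
top lightbox 0.75 [377.5 157.3] [ 0.6703 -0.0913  0.    ]
top tab_top 0.61 [383.5 214.6] [ 0.5277 -0.086   0.085 ]
top off_end 0.59 [388.5 215.5] [ 0.5271 -0.1049  0.05  ]
top third_mark 0.85 [366.7 211.9] [ 0.535  -0.0554  0.05  ]
top third_mark 0.51 [382.8 214.4] [ 0.5295 -0.092   0.05  ]
top mug 0.96 [426.1 278.9] [ 0.379  -0.2042  0.    ]
top tape 0.91 [304.7 246.3] [0.4551 0.0844 0.    ]
top block 0.85 [243.9 133.1] [0.7266 0.2331 0.    ]
scene lightbox 0.69 [238.5 228.7] [ 0.6626 -0.0843  0.    ]
scene tab_top 0.67 [258.7 173.9] [ 0.5314 -0.0795  0.085 ]
scene off_end 0.62 [252.1 185.2] [ 0.5355 -0.1001  0.05  ]
scene off_end 0.4 [234.6 230.6] [ 0.7318 -0.0538  0.05  ]
scene third_mark 0.77 [267.8 189.5] [ 0.5454 -0.0509  0.05  ]
scene mug 0.65 [241.8 172.4] [ 0.3934 -0.2045  0.    ]
scene tape 0.63 [329.5 196.4] [0.4584 0.0928 0.    ]
scene tape 0.37 [362.3 268.8] [0.7231 0.2357 0.    ]
scene block 0.58 [361.  270.4] [0.7288 0.234  0.    ]
```

Run:
```python
from h import *
d=shot("top")
r=eyes.outline_of("lightbox",d)[0]
v,u=np.where(r["region"]&(d["range_z"]>0)); z=d["range_z"][v,u]
P=(d["P"][:3,:3]@(np.linalg.inv(d["K"])@np.c_[u,v,np.ones_like(u)].T*z)).T+d["P"][:3,3]
m=abs(P[:,2]-.05)<.012
print(m.sum(), cv2.minAreaRect(P[m][:,:2].astype(np.float32)*1000), np.median(P[m][:,2]))
cv2.imwrite("pics/t1.png",cv2.resize(d["img"][90:330,200:500],None,fx=2.5,fy=2.5,interpolation=cv2.INTER_CUBIC))
```

```text
29901 ((670.46044921875, -86.41946411132812), (480.23187255859375, 340.3918762207031), 79.56817626953125) 0.050742241671097754
```

View pics/t1.png

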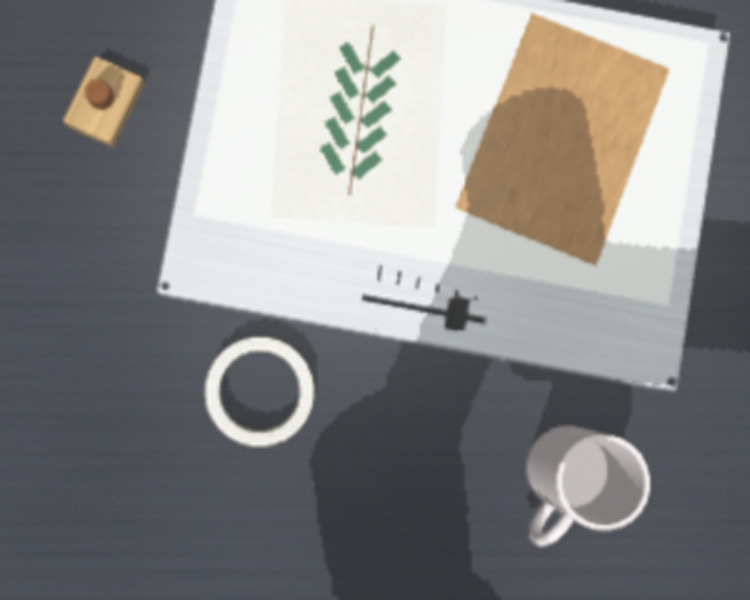

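>>> apply_moves --pt "0 0.03 -0.026 0.005 -0.1" --pt "0 0.06 -0.052 0.01 -0.2" --pt "0 0.09 -0.078 0.015 -0.3" --pt "0 0.12 -0.104 0.02 -0.4" --pt "0 0.15 -0.13 0.025 -0.5" --pt "0 0.18 -0.156 0.03 -0.6" --pt "0 0.21 -0.182 0.035 -0.7" --pt "0 0.24 -0.208 0.04 -0.8" --pt "0 0.27 -0.234 0.045 -0.9" --pt "0 0.3 -0.26 0.05 -1.0" --pt "0 0.33 -0.286 0.055 -1.11" --pt "0 0.36 -0.312 0.06 -1.11" --newtons 20

```text
t: 1.9
tool_pos: [0.4328, -0.2, 0.3449]
tool_rot: [2.41, 2.014, 0.001]
contact_force: [1.1, 0.0, -1.0]
opening: -0.0
grip_force: 0.0
```

```bash
cat >> h.py <<'E'
C=np.array([.6705,-.0864]); A=np.deg2rad(79.57); Y=np.array([np.cos(A),np.sin(A)]); X=np.array([Y[1],-Y[0]])
OFF=C-.140*X-.045*Y
def st():
    o=telemetry.get_obs(); M=T(o); r=M[:2,3]-OFF
    print("t",round(float(o["t"]),2),"s,x mm",np.round([r@Y*1e3,r@X*1e3],1),"tipz",round((M[2,3]-.173)*1e3,1),"F s,x,z",np.round([o["contact_force"][:2]@Y,o["contact_force"][:2]@X,o["contact_force"][2]],1),"toolx deg",round(np.degrees(np.arctan2(M[1,0],M[0,0])),2),"open",o["opening"])
    return M
def delta(M,s,x,tipz):
    p=np.r_[OFF+s*Y+x*X,tipz+.173]; return np.round(M[:3,:3].T@(p-M[:3,3]),4)
E
python3 - <<'E'
from h import *
M=st(); print(delta(M,.060,0,.15))
E
```

```text
t 1.9 s,x mm [-109.7  -73.2] tipz 171.9 F s,x,z [ 0.2  1.1 -1. ] toolx deg 79.77 open -2.9919622483849015e-05
[0.1694 0.0738 0.0219]
```

>>> apply_moves --pt "0 0.03 0.014 0 0" --pt "0 0.06 0.028 0.005 0" --pt "0 0.09 0.042 0.01 0" --pt "0 0.12 0.056 0.015 0" --pt "0 0.15 0.07 0.022 0" --pt "0 0.17 0.074 0.022 0" --pt "0 0.17 0.074 0.022 0" --pt "0 0.17 0.074 0.022 0"

```text
t: 2.57
tool_pos: [0.536, -0.0473, 0.3226]
tool_rot: [2.412, 2.013, -0.001]
contact_force: [-0.5, 0.7, -0.4]
opening: -0.0001
grip_force: 0.0
```

Run:
```python
from h import *
M=st()
d=shot("wrist")
for t,z in [("tab_top",.085),("off_end",.05),("third_mark",.05)]:
    for e in eyes.tip_of(t,d)[:2]:
        p=onplane(d,e["point"],z)[:2]-OFF
        print(t,round(e["confidence"],2),np.round(e["point"]),"s,x",np.round([p@Y*1e3,p@X*1e3],1))
im=d["img"].copy()
for s in range(6):
    for z,c in((.05,(0,0,255)),):
        cv2.circle(im,tuple(int(v) for v in proj(d,np.r_[OFF+s*.018*Y,z])),2,c,-1)
cv2.imwrite("pics/w1.png",im)
```

```text
t 2.57 s,x mm [59.1  0.6] tipz 149.6 F s,x,z [ 0.6 -0.7 -0.4] toolx deg 79.7 open -0.00014022680171849413
third_mark 0.85 [319. 202.] s,x [55.4  1. ]
```

View pics/w1.png

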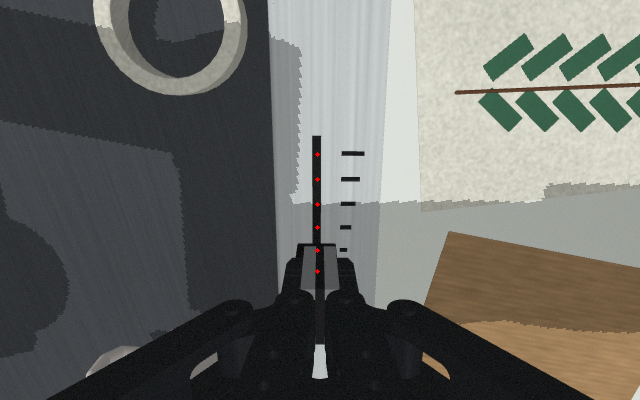

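>>> apply_moves --pt "0 0.001 0 0.025 0" --pt "0 0.002 0 0.05 0" --pt "0 0.002 0 0.075 0" --pt "0 0.002 0 0.088 0" --pt "0 0.002 0 0.09 0" --pt "0 -0.003 0 0.09 0" --pt "0 -0.008 0 0.09 0" --pt "0 -0.013 0 0.09 0" --pt "0 -0.018 0 0.09 0" --pt "0 -0.018 0 0.09 0"

```text
t: 3.6
tool_pos: [0.5329, -0.0669, 0.2341]
tool_rot: [2.414, 2.008, 0.002]
contact_force: [0.6, 0.2, 0.3]
opening: 0.0001
grip_force: 0.0
```

Run:
```python
from h import *
M=st()
for n in("top","scene"):
    d=shot(n)
    for e in eyes.tip_of("tab_top",d)[:2]:
        p=onplane(d,e["point"],.085)[:2]-OFF
        print(n,round(e["confidence"],2),np.round(e["point"]),"s,x",np.round([p@Y*1e3,p@X*1e3],1))
cv2.imwrite("pics/s1.png",cv2.resize(d["img"][90:270,150:390],None,fx=3,fy=3,interpolation=cv2.INTER_CUBIC))
```

```text
t 3.6 s,x mm [39.3  1.1] tipz 61.1 F s,x,z [0.3 0.5 0.3] toolx deg 79.51 open 6.730238401172884e-05
scene 0.73 [328. 196.] s,x [237.5  24.7]
scene 0.54 [256. 172.] s,x [13.2 -5.7]
```

View pics/s1.png

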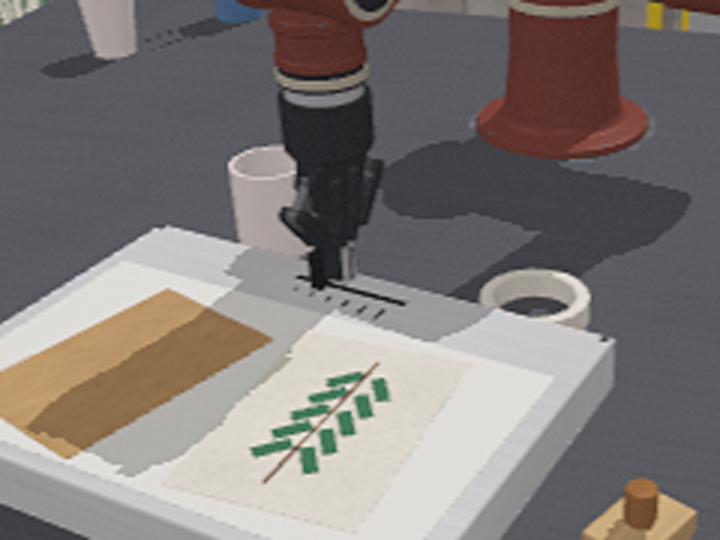

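>>> apply_moves --pt "0 -0.002 0 0 0" --pt "0 -0.004 0 0 0" --pt "0 -0.006 0 0 0" --pt "0 -0.008 0 0 0" --pt "0 -0.01 0 0 0"

```text
t: 4.22
tool_pos: [0.5307, -0.0754, 0.2327]
tool_rot: [-2.414, -2.01, -0.001]
contact_force: [0.9, 2.5, 0.4]
opening: -0.0001
grip_force: 1.1
```

```bash
python3 -c "from h import *; st()"
```

```text
t 4.22 s,x mm [30.5  0.5] tipz 59.7 F s,x,z [2.6 0.4 0.4] toolx deg 79.58 open -5.580922390826936e-05
```

>>> apply_moves --pt "0 -0.002 0 0 0" --pt "0 -0.004 0 0 0" --pt "0 -0.006 0 0 0" --pt "0 -0.008 0 0 0" --pt "0 -0.009 0 0 0" --pt "0 -0.01 0 0 0" --pt "0 -0.01 0 0 0"

```text
t: 4.8
tool_pos: [0.5289, -0.0857, 0.2327]
tool_rot: [2.414, 2.01, -0.0]
contact_force: [-0.4, 0.1, 0.5]
opening: 0.0002
grip_force: 0.0
```

```bash
python3 -c "from h import *; st()"
```

```text
t 4.8 s,x mm [20.1  0.6] tipz 59.7 F s,x,z [ 0.1 -0.4  0.5] toolx deg 79.56 open 0.0002488018860169787
```

>>> apply_moves --pt "0 -0.001 0 0 0" --pt "0 -0.002 0 0 0" --pt "0 -0.003 0 0 0" --pt "0 -0.004 0 0 0" --pt "0 -0.004 0 0 0" --pt "0 -0.004 0 0 0"

```text
t: 5.3
tool_pos: [0.5283, -0.0886, 0.2328]
tool_rot: [-2.413, -2.009, -0.003]
contact_force: [1.0, 4.2, 0.3]
opening: -0.0001
grip_force: 2.6
```

```bash
python3 -c "from h import *; st()"
```

```text
t 5.3 s,x mm [17.1  0.5] tipz 59.8 F s,x,z [4.3 0.2 0.3] toolx deg 79.56 open -0.0001457466340409573
```

>>> apply_moves --pt "0 -0.001 0 0 0" --pt "0 -0.001 0 0 0" --pt "0 -0.001 0 0 0" --pt "0 -0.001 0 0 0" --pt "0 -0.001 0 0 0" --pt "0 -0.001 0 0 0"

```text
t: 5.8
tool_pos: [0.5282, -0.0889, 0.2328]
tool_rot: [-2.412, -2.008, -0.006]
contact_force: [1.2, 8.7, 0.9]
opening: 0.0002
grip_force: 4.2
```

```bash
python3 -c "from h import *; st()"
```

```text
t 5.8 s,x mm [16.7  0.5] tipz 59.8 F s,x,z [ 8.8 -0.4  0.9] toolx deg 79.56 open 0.0001911322961421
```

>>> apply_moves --pt "0 0.005 0 0 0" --pt "0 0.01 0 0 0" --pt "0 0.01 0 -0.02 0" --pt "0 0.01 0 -0.06 0" --pt "0 0.01 0 -0.06 0"

```text
t: 6.22
tool_pos: [0.5321, -0.0809, 0.3001]
tool_rot: [2.406, 2.004, 0.009]
contact_force: [1.8, 0.1, 2.0]
opening: 0.0005
grip_force: 0.0
```

Run:
```python
from h import *
M=st()
print(delta(M,-.035,0,.12),delta(M,-.035,0,.06))
```

```text
t 6.22 s,x mm [25.3  2.9] tipz 127.1 F s,x,z [0.4 1.7 2. ] toolx deg 79.59 open 0.0005242405573754053
[-0.0603 -0.003   0.0072] [-0.0602 -0.0038  0.0672]
```

>>> apply_moves --pt "0 -0.02 0 0 0" --pt "0 -0.045 0 0 0" --pt "0 -0.07 0 0 0" --pt "0 -0.07 0 0 0" --pt "0 -0.07 0 0 0" --pt "0 -0.07 0 0 0"

```text
t: 6.72
tool_pos: [0.5172, -0.1491, 0.2927]
tool_rot: [2.414, 2.01, 0.0]
contact_force: [-0.2, 0.1, 0.5]
opening: -0.0001
grip_force: 0.0
```

Run:
```python
from h import *
M=st(); d=shot("wrist")
for t,z in [("tab_top",.085),("off_end",.05),("third_mark",.05)]:
    for e in eyes.tip_of(t,d)[:1]:
        p=onplane(d,e["point"],z)[:2]-OFF
        print(t,round(e["confidence"],2),np.round(e["point"]),"s,x",np.round([p@Y*1e3,p@X*1e3],1))
cv2.imwrite("pics/w2.png",d["img"])
print(delta(M,-.035,0,.12),delta(M,-.035,0,.06))
```

```text
t 6.72 s,x mm [-44.4   0.6] tipz 119.7 F s,x,z [ 0.  -0.2  0.5] toolx deg 79.56 open -9.435340132926455e-05
tab_top 0.95 [315. 150.] s,x [ 1.1 -0.9]
off_end 0.72 [316. 141.] s,x [ 0.3 -0.4]
third_mark 0.84 [315.  41.] s,x [54.5 -0.8]
[ 0.0094 -0.0006 -0.0003] [ 0.0094 -0.0006  0.0597]
```

View pics/w2.png

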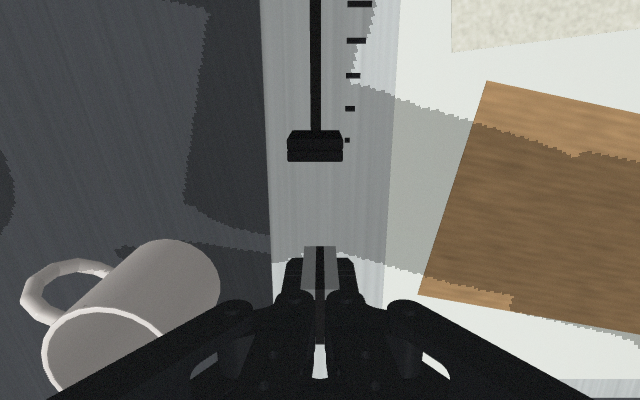

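>>> apply_moves --pt "0 0.002 0 0.02 0" --pt "0 0.004 0 0.04 0" --pt "0 0.006 0 0.055 0" --pt "0 0.009 0 0.06 0" --pt "0 0.012 0 0.06 0" --pt "0 0.017 0 0.06 0" --pt "0 0.022 0 0.06 0" --pt "0 0.024 0 0.06 0" --pt "0 0.024 0 0.06 0"

```text
t: 7.67
tool_pos: [0.522, -0.1252, 0.2339]
tool_rot: [2.412, 2.01, 0.002]
contact_force: [-0.0, -0.1, 0.4]
opening: -0.0003
grip_force: 0.0
```

```bash
python3 -c "from h import *; st()"
```

```text
t 7.67 s,x mm [-20.1   1. ] tipz 60.9 F s,x,z [-0.1 -0.   0.4] toolx deg 79.62 open -0.00034158790432522855
```

>>> apply_moves --pt "0 0.002 0 0 0" --pt "0 0.004 0 0 0" --pt "0 0.006 0 0 0" --pt "0 0.007 0 0 0" --pt "0 0.008 0 0 0" --pt "0 0.008 0 0 0"

```text
t: 8.17
tool_pos: [0.5231, -0.1179, 0.233]
tool_rot: [2.414, 2.01, 0.001]
contact_force: [-0.7, -1.4, 1.5]
opening: 0.0001
grip_force: 1.0
```

```bash
python3 -c "from h import *; st()"
```

```text
t 8.17 s,x mm [-12.7   0.7] tipz 60.0 F s,x,z [-1.5 -0.5  1.5] toolx deg 79.56 open 0.00014168557116166263
```

>>> apply_moves --pt "0 0.001 0 0 0" --pt "0 0.002 0 0 0" --pt "0 0.003 0 0 0" --pt "0 0.004 0 0 0" --pt "0 0.005 0 0 0" --pt "0 0.006 0 0 0" --pt "0 0.007 0 0 0" --pt "0 0.008 0 0 0" --pt "0 0.008 0 0 0"

```text
t: 8.92
tool_pos: [0.5243, -0.1097, 0.2325]
tool_rot: [-2.413, -2.01, 0.0]
contact_force: [-0.3, -0.8, -0.7]
opening: -0.0001
grip_force: 0.0
```

```bash
cat >> h.py <<'E'
def tab():
    M=st()
    d=shot("wrist")
    for e in eyes.tip_of("tab_top",d)[:1]:
        p=onplane(d,e["point"],.085)[:2]-OFF
        print("tab",round(e["confidence"],2),np.round(e["point"]),"s,x",np.round([p@Y*1e3,p@X*1e3],1))
    return d
E
python3 -c "
from h import *
d=tab(); cv2.imwrite('pics/w3.png',d['img'])"
```

```text
t 8.92 s,x mm [-4.4  0.4] tipz 59.5 F s,x,z [-0.8 -0.1 -0.7] toolx deg 79.59 open -9.755413919214916e-05
tab 0.93 [310. 243.] s,x [18.4 -2. ]
```

View pics/w3.png

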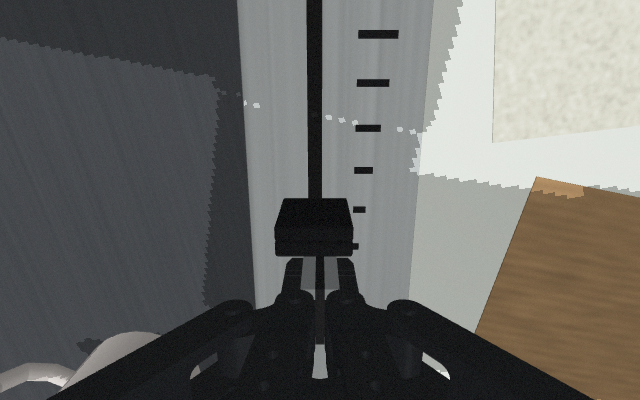

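>>> apply_moves --pt "0 0.002 0 0 0" --pt "0 0.004 0 0 0" --pt "0 0.006 0 0 0" --pt "0 0.008 0 0 0" --pt "0 0.01 0 0 0" --pt "0 0.0115 0 0 0" --pt "0 0.013 0 0 0" --pt "0 0.0145 0 0 0" --pt "0 0.016 0 0 0" --pt "0 0.017 0 0 0" --pt "0 0.017 0 0 0"

```text
t: 9.93
tool_pos: [0.5275, -0.0929, 0.2327]
tool_rot: [-2.414, -2.01, -0.001]
contact_force: [-0.2, 0.7, -0.4]
opening: 0.0003
grip_force: 0.0
```

```bash
python3 -c "
from h import *
d=tab()"
```

```text
t 9.93 s,x mm [12.8  0.5] tipz 59.7 F s,x,z [ 0.7 -0.3 -0.4] toolx deg 79.59 open 0.000285033270856747
```

```bash
python3 -c "
from h import *
d=tab(); cv2.imwrite('pics/w4.png',d['img'])"
```

```text
t 10.03 s,x mm [12.5  0.5] tipz 59.7 F s,x,z [ 1.1  0.2 -0.3] toolx deg 79.58 open 0.00012935321488803425
tab 0.75 [314. 239.] s,x [36.7 -0.4]
```

View pics/w4.png

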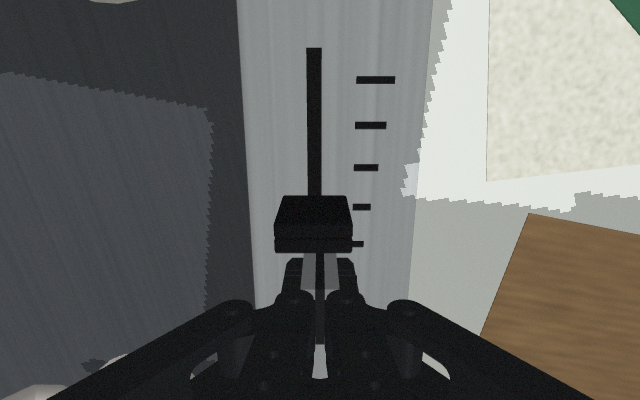

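>>> apply_moves --pt "0 0.002 0 0 0" --pt "0 0.004 0 0 0" --pt "0 0.006 0 0 0" --pt "0 0.008 0 0 0" --pt "0 0.01 0 0 0" --pt "0 0.0115 0 0 0" --pt "0 0.013 0 0 0" --pt "0 0.0145 0 0 0" --pt "0 0.016 0 0 0" --pt "0 0.017 0 0 0" --pt "0 0.018 0 0 0" --pt "0 0.018 0 0 0"

```text
t: 11.13
tool_pos: [0.5308, -0.0752, 0.2327]
tool_rot: [-2.414, -2.01, -0.001]
contact_force: [-0.6, 0.1, 0.9]
opening: -0.0002
grip_force: 0.0
```

```bash
python3 -c "
from h import *
d=tab(); d=tab(); cv2.imwrite('pics/w5.png',d['img'])"
```

```text
t 11.13 s,x mm [30.7  0.5] tipz 59.7 F s,x,z [-0.  -0.6  0.9] toolx deg 79.59 open -0.00024320465630345417
tab 0.92 [311. 240.] s,x [54.3 -1.6]
t 11.23 s,x mm [30.5  0.5] tipz 59.7 F s,x,z [-0.3  0.6 -0.2] toolx deg 79.58 open -0.0001395883814216735
tab 0.76 [312. 240.] s,x [54.2 -1.4]
```

View pics/w5.png

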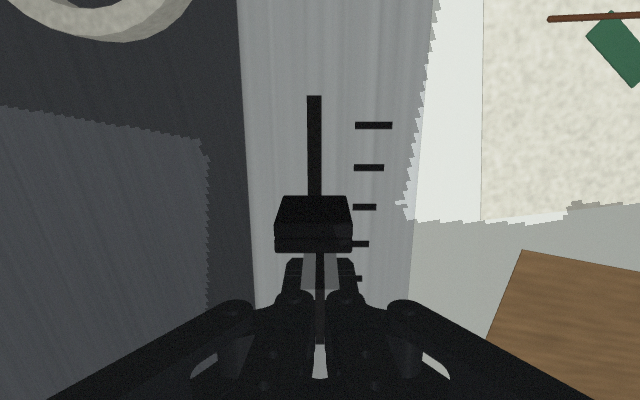

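The tab's front face now stands at row 195–205, level with the third mark (365,207). The two marks above it (rows 125 and 168) are full and fourth, so it is in the third click. I'll back off and rise.

>>> apply_moves --pt "0 -0.006 0 0 0" --pt "0 -0.016 0 0 0" --pt "0 -0.02 0 -0.02 0" --pt "0 -0.03 0 -0.06 0" --pt "0 -0.05 0 -0.09 0" --pt "0 -0.06 0 -0.11 0" --pt "0 -0.06 0 -0.11 0" --pt "0 -0.06 0 -0.11 0" --pt "0 -0.06 0 -0.11 0"

```text
t: 12.08
tool_pos: [0.5194, -0.1348, 0.3415]
tool_rot: [-2.413, -2.009, 0.001]
contact_force: [0.2, 0.7, 0.3]
opening: -0.0003
grip_force: 0.0
```

```bash
python3 -c "
from h import *
d=tab(); cv2.imwrite('pics/w6.png',d['img'])
d=shot('top')
for t in ('mug','tape','block'):
    e=eyes.tip_of(t,d)[:1]
    for k in e: print(t,round(k['confidence'],2),np.round(onplane(d,k['point'],0),4))"
```

```text
t 12.08 s,x mm [-30.    0.1] tipz 168.5 F s,x,z [0.7 0.1 0.3] toolx deg 79.54 open -0.0002610499901772095
tab 0.73 [318.  70.] s,x [54.6 -0.1]
tape 0.92 [0.4543 0.0917 0.    ]
block 0.68 [0.7279 0.2302 0.    ]
```

View pics/w6.png

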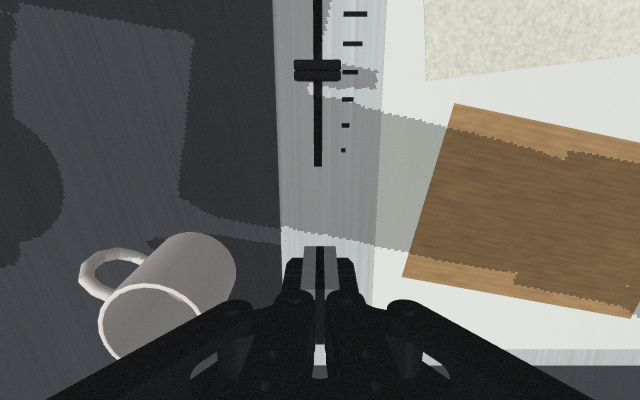

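The tab (318,70) stands at the fourth of the six marks, counting the off dot (343,150) as the first. That is the third click. The mug hasn't moved and the gripper is clear.

```bash
python3 -c "
from h import *
print(ctrl.finish_job())"
```

```text
the job is handed in; nothing more can be done
None
```

The dimmer was pushed to off, rested there, then clicked up to the third step and measured there (54.6 mm against 54 mm) with the gripper clear, the mug, tape roll and block were not touched, and the job is handed in after about 12 s.

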